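# Clip a transducer into its calibration stand and hold it against the stop

### The arm

A 7-joint arm with a two-finger parallel gripper is mounted at the origin on the work surface. World frame = base frame: x ahead of the robot, y to its left, z up, the work surface at z = 0. Lengths are in mm, angles in rad, forces in N, time in s.
With the tool pointing down it reaches from about 400 to 850 mm from the base axis. Payload 4.4 kg.
Tool frame: the origin (TCP) lies between the finger pads; the fingertips stand 25 mm ahead of it and the grasp point (between the pads) lies 6 mm ahead of it; z points along the fingers, y is the line along which they close (so a half turn about z gives the same grasp; the last joint's range is limited). The gripper opens to 94 mm and grips with 3 to 60 N. Pads are 16 mm wide; open, the fingers measure 119 mm over their backs; the gripper's body (75 mm by 177 mm) begins 78 mm behind the grasp point.
Start: joints at [-1.185, 0.628, 0.038, 1.517, -0.027, 0.996, -0.02], TCP at [283.76, 584.806, 230.478] pointing down, gripper open.
Joint ranges: [-3.06, 3.06], [-0.37, 2.12], [-1.25, 1.32], [0.18, 2.47], [-1.1, 4.24], [0.23, 1.98], [-2.94, 2.94]. Speed limits (rad/s): [2.57, 2.57, 3.14, 3.14, 3.14, 3.14, 3.14].

### API

Orientations are given as [roll, pitch, yaw] about the fixed x, y, z axes, in that order (R = Rz(yaw) Ry(pitch) Rx(roll)).
In Python, from cell import read_state, get_image, finish_job gives the robot as it stands. The module is installed in compiled form; this text tells all that it offers.
- The arm moves only by the tool move_arm, never from a script. Its argument "commands" is one flat list of numbers, 6 for each row, row after row: the shift along the world's x, y, z in mm, then the turn, a rotation vector about the world's x, y, z in degrees. In form: [x, y, z, ax, ay, az, x, y, z, ax, ay, az, ...]. A call has 1 to 5 rows; each row is the pose to reach, as a shift and turn from the pose commanded when the call began; what a row does not reach only later rows make up. A row lasts 1/8 s, in which the tool goes at most 62.5 mm and 10.7 degrees, less where a joint would pass 70% of its speed; a pose out of reach is approached as far as the arm can. A call with a gripper value outside its range is refused whole. "gripper" is the finger opening in mm, from 0 to 94, set as the call begins (left out, the last holds). The fingers move at their own pace and stop on an object; "force" is the grip in N (left out, the last holds). Time passes only in rows, so rows that repeat a pose let the fingers close. It gives the time, the measured TCP pose, the force, the opening and the grip force at its end, in the units of the state.
- read_state(): the state, without advancing time (a new reading comes with each control period).
- get_image(name): name is "side" or "top"; returns a dict with "pixels" (384x512x3 uint8, red, green, blue), "fx", "fy", "cx", "cy" (pixels), "eye" and "orientation" of the camera in the world. Camera axes: x right, y down, z forward; pixel columns grow to the right and rows downward; lengths in mm; the calibration is good to about 2 mm. A picture is of the moment at which its call begins. There is no depth.
- finish_job(): hands the job in; it is judged then, once.
The state is a dict: "t": time; "q": joint angles; "joint_velocities": joint speeds; "joint_efforts": joint torques, N m; "tool_pos": TCP position; "tool_rot": TCP orientation; "wrist_force": force on the tool from outside, world axes, zero at the start; "ft_torque": the same for the moment, N m; "opening": finger opening in mm; "gripper_force": force on a finger pad.
Only numpy, scipy, OpenCV 4.12 (cv2) and the standard library are available. Lean on these libraries where they do the work, as an engineer would, in place of code of your own. Each camera call takes 0.05 s, during which the arm holds its last target. There are 200 camera calls.

### The job

Take the steel displacement transducer from its rest and press it down past the sprung jaws into both clips of the calibration stand, bored end towards the stop plate and micrometer. Then slide it along until that end is square against the stop plate and keep it there with a steady push of about 10 N, never ramming the plate, so that a colleague can tighten the clip thumbscrews: the job ends with you still holding the transducer and pushing. Leave the cutters, strippers, solder reel and flux bottle where they are.

Things in the scene. Friction and masses are not known exactly. Their poses are not given: they have to be found in the camera images.
- transducer: loose stainless-steel cylinder, 20 mm diameter, body 160 mm long, 0.17 to 0.31 kg. Origin mid-body on its axis; x runs along the axis to the flat bored front end at x = +80 mm; a dark connector plug 14 mm across sticks out of the rear, x = -80 to -102 mm. It may be rolled, so its y and z only lie across it. It starts level in the rest. The middle is free to grip from above.
- rest: fixed black rest, base 130 x 50 x 8 mm, with two 12 mm wide vee posts at x = -50 and +50 mm (tops 43 mm above the table). The transducer lies in them along the rest's x, its axis 45 mm above the table; 88 mm between the posts is free for fingers. Origin under the centre of its base, z up.
- stand: fixed calibration stand: grey base bar 300 x 70 x 12 mm (x = -90 to +210 mm) with two fork clips, a stop plate (face at x = +80 mm) and a micrometer head beyond it (to x = +212 mm, 72 mm high), all in one line. Origin on the table midway between the clips; x runs towards the stop plate, z up. 96 mm between the clips is free for fingers, down to the bar.
- seat (a point): point of the stand where the transducer's origin lies when it is seated in both clips and touches the stop: 55 mm above the table, over the stand's origin; axes as the stand's. Come down with the transducer's origin about 10 mm short of it (on its -x side) to clear the stop plate, then slide along x. Seated, the transducer is loose: 1 to 2 mm of play, and only friction resists sliding.
- clip_rear (a point): middle of the clip far from the stop, on the seated axis (stand x = -56 mm, 55 mm above the table). The clip is 16 mm long along x: a vee seat, a fixed cheek on the -y side with a knurled thumbscrew out to y = -34 mm, and a sprung jaw on the +y side out to y = +20 mm; the flared mouth is open at the top, 80 mm above the table at most.
- clip_front (a point): the same for the clip next to the stop (stand x = +56 mm). Pressing the transducer down past both jaws takes about 5 to 15 N in all, felt from about 18 to 3 mm above the seat; then the jaws spring back over it.
- stop_plate: rigid steel stop plate of the stand, 46 mm wide, 8 mm thick, top 71 mm above the table, with a 12 mm wide notch open at the top for the micrometer spindle. Origin on its face towards the clips, on the seated axis (55 mm above the table); x points into the plate, as the stand's x; z up.
- jaw_rear (a joint): hinged sprung jaw of the clip far from the stop (at stand x = -56 mm), rad: 0 = shut (its spring holds it there), grows as it is pushed outwards; about 0.1 as the transducer passes
- jaw_front (a joint): the same for the clip next to the stop (stand x = +56 mm)
- cutters: bystander: small side cutters with blue handles, about 135 x 50 x 10 mm, lying flat; origin on the table under the joint
- strippers: bystander: wire strippers with red handles, about 160 x 50 x 10 mm, lying flat; origin on the table under the joint
- reel: bystander: small reel of solder, 54 mm diameter, 36 mm high, standing on its flange; origin under its centre
- flux: bystander: small white flux bottle, 34 mm diameter, 72 mm high; origin under its centre
There are look-alikes about, which are no part of the job. Of the things that look like the transducer, the largest one is meant.

How it is judged (in metres and radians):
On the way, in this order (a step that is already met when the one before it is completed fails the run):
1. the transducer is brought over the open mouths of the clips, in line with them (z of transducer in the frame of stop_plate between 0.012 and 0.06 m and x of transducer in the frame of stop_plate between -0.11 and -0.065 m and y of transducer in the frame of stop_plate between -0.012 and 0.012 m and angle between the x axis of transducer and the x axis of stand, either way round below 0.25 rad), for 0.05 s.
2. the transducer lies in both clips, front end towards the stop plate, with both jaws snapped shut over it (z of transducer in the frame of stop_plate between -0.003 and 0.003 m and y of transducer in the frame of stop_plate between -0.003 and 0.003 m and x of transducer in the frame of stop_plate between -0.105 and -0.076 m and angle between the x axis of transducer and the x axis of stand, either way round below 0.04 rad and value of joint each of jaw_rear, jaw_front below 0.05 rad), for 0.2 s.
At the end, for the whole second after the job is handed in: The transducer lies in both clips (axis within 3 mm of the seat, within 0.04 rad of the stand's x), both jaws shut over it (under 0.05 rad), its front end within 4 mm of and pressing on the stop plate with 5 to 16 N, still and with the robot's fingers still on it, through the last second (contact force between transducer and stop_plate between 5 and 16 N and x of transducer in the frame of stop_plate between -0.084 and -0.076 m and y of transducer in the frame of stop_plate between -0.003 and 0.003 m and z of transducer in the frame of stop_plate between -0.003 and 0.003 m and angle between the x axis of transducer and the x axis of stand, either way round below 0.04 rad and value of joint each of jaw_rear, jaw_front below 0.05 rad and contact force between the fingers and transducer above 1 N and linear speed of transducer below 0.01 m/s); the arm keeps its last pose, push and grip.
It fails at once if the stop plate is rammed (over 35 N) (contact force between transducer and stop_plate above 35 N).
It fails at once if a bystander is moved more than 25 mm (distance of any of cutters, strippers, reel, flux from where it was at the start of the episode above 0.025 m).
It also fails if it takes over 53 s, if anything falls off the work surface, if the arm or the gripper's body presses on something with over 40 N, if the wrist force passes 120 N, or if a joint passes its speed limit or range.

## Working session

There is one attempt and no reset: what is moved stays moved. The work goes in short steps, Python scripts to look and compute and a tool call to move; the robot and the scene stay as the last step left them, time stands still between calls to the robot, and variables do not carry over. Pictures are saved under pics/ and viewed, at most 10 in all, crops included, and the job is handed in when it is done.

Besides the shell and the picture viewer there is one more tool, called after "Call:" as name(argument=value, ...) on one line, values as JSON. move_arm: Moves the arm, as the interface text tells. Its arguments: {"type":"object","properties":{"commands":{"type":"array"},"gripper":{"type":"number"},"force":{"type":"number"}},"required":["commands"]}

```bash
mkdir -p pics
cat > h.py <<'E'
import numpy as np, cv2
from cell import read_state, get_image, finish_job
from scipy.spatial.transform import Rotation as R
def Rm(o):
    o=np.array(o,float)
    return o if o.shape==(3,3) else R.from_euler('xyz',o).as_matrix()
def snap(n,f,crop=None,s=1):
    g=get_image(n);p=g["pixels"][:,:,::-1]
    if crop: a,b,c,d=crop;p=p[b:d,a:c]
    cv2.imwrite(f,cv2.resize(p,None,fx=s,fy=s,interpolation=cv2.INTER_CUBIC));return g
def ray(g,u,v,z):
    d=Rm(g["orientation"])@np.array([(u-g["cx"])/g["fx"],(v-g["cy"])/g["fy"],1]);e=np.array(g["eye"])
    return e+d*(z-e[2])/d[2]
def proj(g,P):
    c=Rm(g["orientation"]).T@(np.array(P)-np.array(g["eye"]));return g["cx"]+g["fx"]*c[0]/c[2],g["cy"]+g["fy"]*c[1]/c[2]
E
python3 - <<'E'
from h import *
import pickle
for n in("top","side"):
    g=snap(n,f"pics/{n}0.png",s=1.5);pickle.dump(g,open(n+".pkl","wb"));print(n,g["eye"],g["orientation"],g["fx"],g["cx"],g["cy"])
print(read_state())
E
```

```text
top [ 394.35914834   21.76366152 1069.59862704] [-2.95769634 -0.01997915 -1.58989913] 390.819079681382 264.1322552441649 194.5377071670431
side [ 465.05642232 -950.3821521  1072.08099314] [-2.38961427  0.00586535 -0.11266916] 482.2699343499017 247.78444887219595 182.7697360805233
{'t': 0.1, 'q': array([-1.18479533,  0.62920366,  0.0384681 ,  1.5182292 , -0.02702067,
        0.99629635, -0.02002044]), 'joint_velocities': array([ 0.00083759, -0.0015084 , -0.00091821, -0.00318275, -0.00142118,
        0.00033365, -0.00015966]), 'joint_efforts': array([ 2.97895152e-03, -5.50799346e+01,  1.14817053e+00, -1.87119806e+01,
       -5.19155664e-02,  1.91456900e-02,  3.43715567e-05]), 'tool_pos': array([283.52647819, 584.311226  , 229.69126347]), 'tool_rot': array([-3.13997451e+00,  8.98441521e-06,  2.68974197e+00]), 'wrist_force': array([0.35439377, 0.45900644, 0.47814923]), 'ft_torque': array([-0.00322574, -0.00081439, -0.0560139 ]), 'gripper_force': 0.0, 'opening': 93.80712276017009}
```

View pics/top0.png

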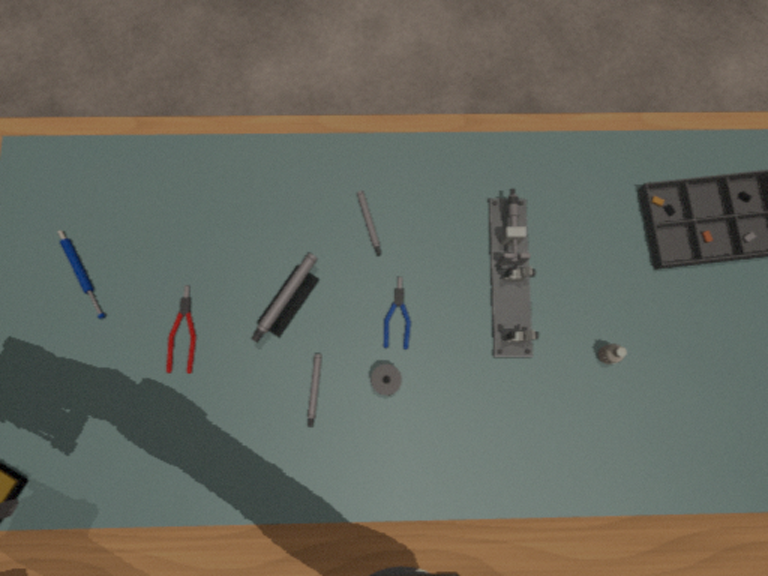

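View pics/side0.png

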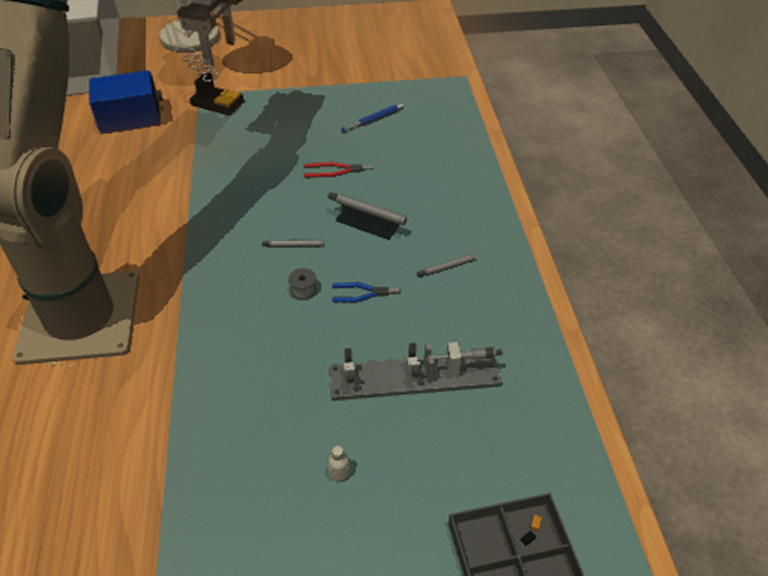

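Cylinders in the top view (1.5x picture): (285,297) lying in the black rest, and thin loose ones at (369,222) and (315,388). The one in the rest is the largest, so it is the transducer. Its dark plug is at the lower left, (258,337). The stand runs from (513,355) up to the micrometer at (513,190). I'll confirm in enlarged crops.

Run:
```python
from h import *
import pickle
g=pickle.load(open("top.pkl","rb"));p=g["pixels"][:,:,::-1]
a=cv2.resize(p[160:235,160:220],None,fx=7,fy=7,interpolation=cv2.INTER_CUBIC)
b=cv2.resize(p[120:245,315:365],None,fx=4.8,fy=4.8,interpolation=cv2.INTER_CUBIC)
c=np.zeros((600,420+240,3),np.uint8);c[:525,:420]=a;c[:600,420:]=b
cv2.imwrite("pics/c1.png",c)
g=pickle.load(open("side.pkl","rb"));p=g["pixels"][:,:,::-1]
a=cv2.resize(p[120:165,210:280],None,fx=5.5,fy=5.5,interpolation=cv2.INTER_CUBIC)
b=cv2.resize(p[220:270,210:342],None,fx=5.5,fy=5.5,interpolation=cv2.INTER_CUBIC)
c=np.zeros((525,726,3),np.uint8);c[:a.shape[0],:a.shape[1]]=a;c[250:250+b.shape[0],:b.shape[1]]=b
cv2.imwrite("pics/c2.png",c)
```

```text
(no output)
```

View pics/c1.png

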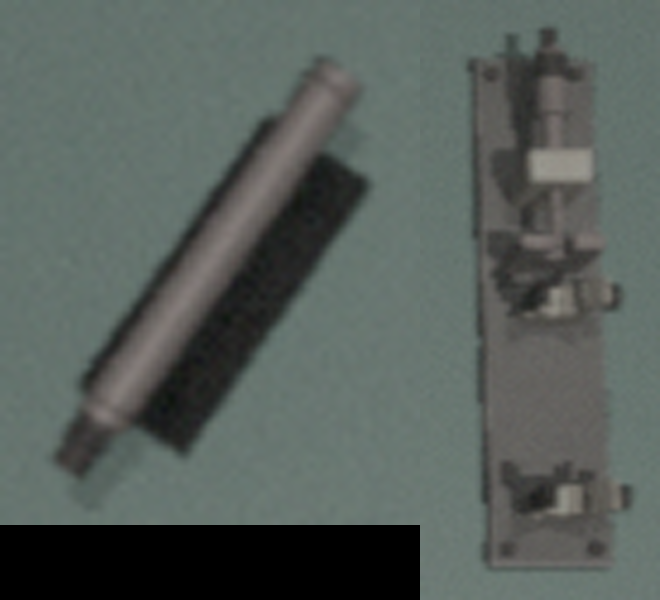

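View pics/c2.png

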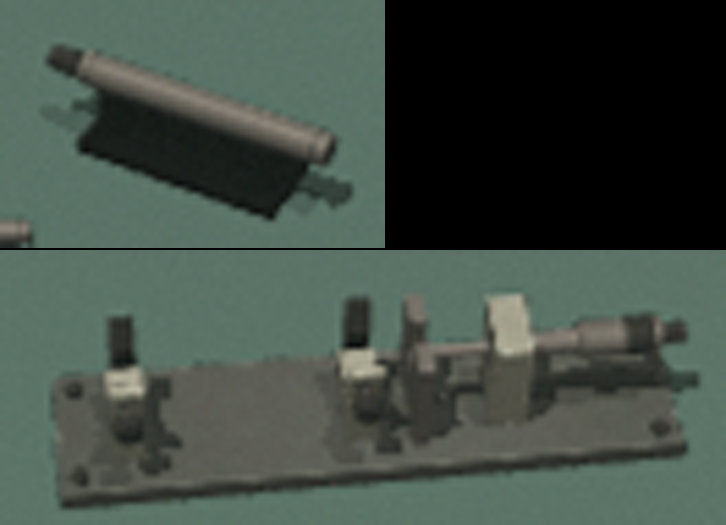

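The crops confirm it. The transducer (20 mm body, plug at lower left, bored end at upper right) lies in the black rest. The stand's clips are at crop (565,497) and (560,298), its stop plate at (560,241) and the micrometer at the top, so stand x runs roughly along world +x.

Run:
```python
from h import *
import pickle
from scipy.optimize import least_squares
T=pickle.load(open("top.pkl","rb"));S=pickle.load(open("side.pkl","rb"))
A=lambda x,y:(160+x/7,160+y/7)
B=lambda x,y:(315+(x-420)/4.8,120+y/4.8)
C=lambda x,y:(210+x/5.5,120+y/5.5)
D=lambda x,y:(210+x/5.5,220+(y-250)/5.5)
def fit(obs,x0):
    def tw(p,q):
        c,s=np.cos(p[2]),np.sin(p[2]);return [p[0]+c*q[0]-s*q[1],p[1]+s*q[0]+c*q[1],q[2]]
    f=lambda p:np.concatenate([np.subtract(proj(g,tw(p,q)),uv) for g,q,uv in obs])
    r=least_squares(f,x0,loss='soft_l1');print(np.round(r.x,3));print(np.round(r.fun.reshape(-1,2),1).tolist())
st=[(T,(210,-35,12),B(592,62)),(T,(-90,-35,12),B(611,563)),(T,(-90,35,12),B(493,563)),(T,(210,35,12),B(480,62)),
(S,(-90,35,12),D(53,376)),(S,(-90,-35,12),D(62,497)),(S,(210,-35,12),D(686,447)),
(T,(212,0,55),B(548,30)),(S,(80,23,71),D(408,297)),(T,(80,-23,71),B(603,246))]
fit(st[:8],[500,-80,0]);fit(st,[500,-80,0])
tr=[(T,(80,0,45),A(338,76)),(T,(-80,0,45),A(108,410)),(T,(-102,0,45),A(72,463)),
(S,(80,0,45),C(322,146)),(S,(-80,0,45),C(86,67)),(S,(-102,0,45),C(57,57))]
fit(tr,[480,120,-.6]);fit(tr[:3],[480,120,-.6]);fit(tr[3:],[480,120,-.6])
```

```text
[ 558.593 -214.329 -351.881]
[[0.1, -0.8], [0.3, 0.4], [-0.9, 0.3], [-1.0, -1.0], [-0.2, 0.4], [-0.5, 0.3], [-0.0, 0.3], [0.3, -0.3]]
[ 558.836 -214.164 -502.678]
[[0.1, -0.9], [0.2, 0.4], [-1.0, 0.2], [-1.1, -1.1], [-0.1, 0.3], [-0.4, 0.2], [0.0, 0.3], [0.2, -0.3], [-0.4, 0.0], [0.4, 0.1]]
[588.092 189.766  -6.87 ]
[[0.4, -1.1], [-0.9, 1.0], [-0.6, 0.4], [2.0, 1.2], [0.2, 0.4], [-0.5, 0.2]]
[588.964 188.937  -6.865]
[[0.6, -1.5], [-0.4, 0.7], [-0.1, 0.2]]
[586.817 192.589  -6.878]
[[1.4, 0.7], [-0.2, -0.3], [-0.8, -0.5]]
```

Stand at about (558.8, -214.2) with yaw -0.023. Transducer at about (588, 190.5) with yaw -0.587. Residuals are about 1 px and the sizes agree. Moving above the transducer.

Call:
move_arm(commands=[304,-394,-80,0,0,-7.8,304,-394,-80,0,0,-7.8,304,-394,-80,0,0,-7.8,304,-394,-80,0,0,-7.8,304,-394,-80,0,0,-7.8], gripper=94)

```text
t: 0.72
tool_pos: [473.1, 338.8, 180.3]
tool_rot: [-3.141, -0.0, 2.554]
wrist_force: [0.4, 0.2, 0.1]
opening: 94.2
gripper_force: 0.0
```

Call:
move_arm(commands=[115,-148,-50,0,0,0,115,-148,-50,0,0,0,115,-148,-50,0,0,0,115,-148,-50,0,0,0,115,-148,-50,0,0,0])

```text
t: 1.35
tool_pos: [586.9, 192.3, 130.3]
tool_rot: [-3.141, -0.001, 2.552]
wrist_force: [0.7, 0.5, 0.2]
opening: 93.9
gripper_force: 0.0
```

Run:
```python
from h import *
s=read_state();print(s["tool_pos"],s["tool_rot"])
g=get_image("top");p=g["pixels"][:,:,::-1];h=get_image("side");r=h["pixels"][:,:,::-1]
a=cv2.resize(p[140:240,140:240],None,fx=4,fy=4,interpolation=cv2.INTER_CUBIC)
b=cv2.resize(r[90:190,195:295],None,fx=4,fy=4,interpolation=cv2.INTER_CUBIC)
cv2.imwrite("pics/g1.png",np.hstack([a,b]))
```

```text
[586.87734641 192.29289852 130.31315641] [-3.14093480e+00 -1.22548620e-03  2.55248981e+00]
```

View pics/g1.png

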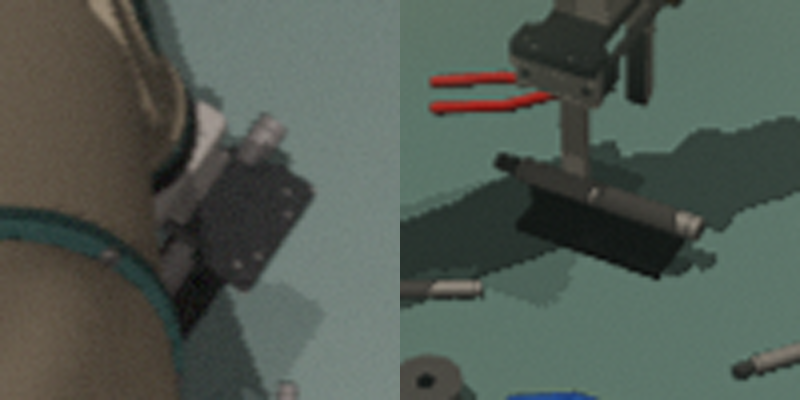

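The gripper straddles the transducer (side crop: near finger in front of the body at (590,180)) and is aligned with it. Descending.

Call:
move_arm(commands=[1,-1,-40,0,0,0,1,-1,-79,0,0,0,1,-1,-79,0,0,0,1,-1,-79,0,0,0])

```text
t: 1.95
tool_pos: [588.6, 193.1, 53.3]
tool_rot: [3.14, 0.001, 2.555]
wrist_force: [0.6, -0.3, 0.6]
opening: 94.3
gripper_force: 0.0
```

Call:
move_arm(commands=[0,0,0,0,0,0,0,0,0,0,0,0,0,0,0,0,0,0,0,0,0,0,0,0,0,0,0,0,0,0], gripper=10, force=12)

```text
t: 2.58
tool_pos: [588.2, 191.5, 51.9]
tool_rot: [-3.142, -0.0, 2.554]
wrist_force: [0.2, 0.7, -0.3]
opening: 47.5
gripper_force: 0.0
```

Call:
move_arm(commands=[0,0,0,0,0,0,0,0,0,0,0,0,0,0,0,0,0,0,0,0,0,0,0,0,0,0,0,0,0,0])

```text
t: 3.2
tool_pos: [587.7, 190.8, 51.7]
tool_rot: [-3.14, -0.001, 2.553]
wrist_force: [-1.2, -2.0, 0.8]
opening: 19.3
gripper_force: 12.0
```

Call:
move_arm(commands=[0,0,0,0,0,0,0,0,0,0,0,0,0,0,0,0,0,0], force=45)

```text
t: 3.58
tool_pos: [587.7, 190.8, 51.7]
tool_rot: [-3.14, -0.001, 2.553]
wrist_force: [-2.7, -4.3, 1.2]
opening: 18.8
gripper_force: 45.0
```

Call:
move_arm(commands=[0,0,30,0,0,0,0,0,60,0,0,0,0,0,90,0,0,0,0,0,90,0,0,0])

```text
t: 4.08
tool_pos: [590.7, 193.6, 144.0]
tool_rot: [3.135, 0.004, 2.555]
wrist_force: [-0.7, 0.6, -2.1]
opening: 18.8
gripper_force: 45.0
```

Call:
move_arm(commands=[-8,-50,0,0,0,6,-14,-100,0,0,0,12,-20,-150,0,0,0,18,-24,-200,0,0,0,24,-24,-240,0,0,0,30])

```text
t: 4.7
tool_pos: [563.6, -50.1, 140.3]
tool_rot: [3.141, -0.001, 3.08]
wrist_force: [0.6, 0.0, -3.1]
opening: 18.7
gripper_force: 45.0
```

Call:
move_arm(commands=[-6,-55,0,0,0,2,-12,-110,0,0,0,2.2,-17,-150,0,0,0,2.2,-17,-164,0,0,0,2.2,-17,-164,0,0,0,2.2])

```text
t: 5.32
tool_pos: [547.3, -212.1, 140.8]
tool_rot: [3.14, -0.0, 3.115]
wrist_force: [0.2, 1.7, -2.6]
opening: 19.3
gripper_force: 45.0
```

Call:
move_arm(commands=[0,0,-20,0,0,0,0,0,-39,0,0,0,0,0,-39,0,0,0,0,0,-39,0,0,0])

```text
t: 5.82
tool_pos: [548.1, -210.8, 103.3]
tool_rot: [3.141, 0.001, 3.118]
wrist_force: [-0.0, 0.1, -1.7]
opening: 19.0
gripper_force: 45.0
```

Run:
```python
from h import *
import pickle
s=read_state();print(s["tool_pos"],s["tool_rot"],s["wrist_force"])
g=get_image("top");p=g["pixels"][:,:,::-1];h=get_image("side");r=h["pixels"][:,:,::-1]
pickle.dump((g,h),open("s1.pkl","wb"))
a=cv2.resize(p[120:245,310:370],None,fx=4.8,fy=4.8,interpolation=cv2.INTER_CUBIC)
b=cv2.resize(r[190:280,200:300],None,fx=5,fy=5,interpolation=cv2.INTER_CUBIC)
c=np.zeros((600,288+500,3),np.uint8);c[:,:288]=a;c[:450,288:]=b
cv2.imwrite("pics/s1.png",c)
```

```text
[ 548.11192159 -210.8062055   103.26289666] [3.14084651e+00 8.10550998e-04 3.11786523e+00] [-0.00283164  0.0779704  -1.67663139]
```

View pics/s1.png

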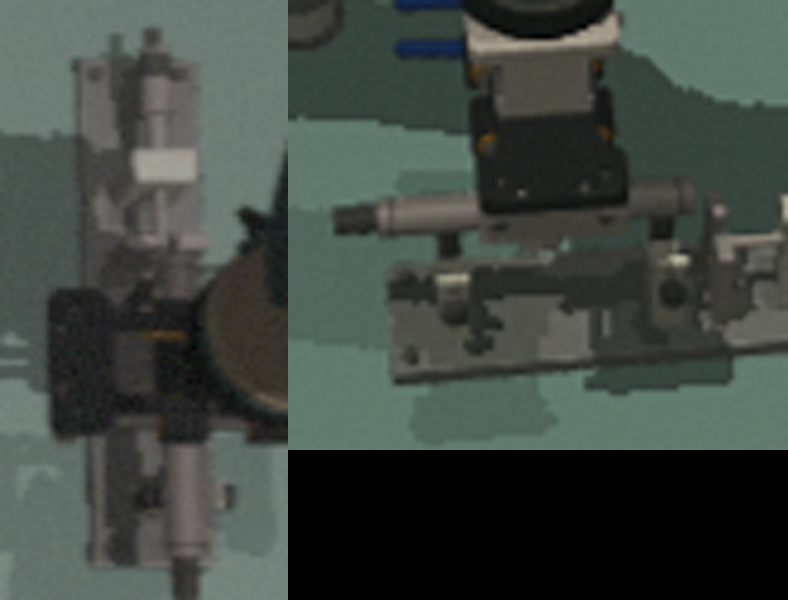

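The transducer is over the stand. Side crop: rear body end (382,216), front end (688,195). Top crop: rear body end (186,552), axis x ≈ 187. Fitting its pose against the stand.

Run:
```python
from h import *
import pickle
from scipy.optimize import least_squares
T,S=pickle.load(open("s1.pkl","rb"))
s=read_state();print(s["tool_pos"],s["tool_rot"],s["wrist_force"])
B=lambda x,y:(310+x/4.8,120+y/4.8)
D=lambda x,y:(200+(x-288)/5,190+y/5)
def tw(p,q):
    c,s=np.cos(p[2]),np.sin(p[2]);return [p[0]+c*q-s*0,p[1]+s*q,p[3]+p[4]*q]
def fit(obs):
    f=lambda p:np.concatenate([np.subtract(proj(g,tw(p,q)),uv) for g,q,uv in obs]+[[(p[3]-97)/3,p[4]*30]])
    r=least_squares(f,[548,-213,-.02,97,0]);print(np.round(r.x,3));print(np.round(r.fun,1).tolist())
o=[(T,-80,B(187,552)),(S,-80,D(382,216)),(S,80,D(688,195)),(S,-102,D(335,221))]
fit(o);fit(o[1:])
# predicted clip positions seen in the same images
c,sn=np.cos(-.023),np.sin(-.023)
for x in(-56,56):
    for y,z in((-34,55),(0,55)):
        P=[558.8+c*x-sn*y,-214.2+sn*x+c*y,z]
        u,v=proj(T,P);a,b=proj(S,P);print(x,y,np.round([(u-310)*4.8,(v-120)*4.8,(a-200)*5+288,(b-190)*5]))
for y in(-12,0,12,):print(ray(T,*B(187,500),97))
```

```text
[ 548.12943884 -211.80734991  103.70594992] [-3.14154875e+00  1.58671161e-03  3.11663128e+00] [ 0.38011256 -0.01015458 -1.70700157]
[ 5.47975e+02 -2.10902e+02 -1.30000e-02  9.72560e+01 -1.40000e-02]
[-0.2, 0.4, -0.7, 0.3, 1.0, -0.2, -0.0, -0.0, 0.1, -0.4]
[ 5.47654e+02 -2.10105e+02 -2.30000e-02  9.64540e+01 -4.00000e-03]
[-0.8, 0.2, 0.9, -0.2, -0.1, -0.1, -0.2, -0.1]
-56 -34 [231. 496. 455. 321.]
-56 0 [169. 496. 451. 267.]
56 -34 [223. 296. 674. 304.]
56 0 [162. 295. 666. 250.]
[ 496.06359092 -212.40039384   97.        ]
[ 496.06359092 -212.40039384   97.        ]
[ 496.06359092 -212.40039384   97.        ]
```

Call:
move_arm(commands=[0,-1,0,0,0,0,0,-1,0,0,0,0,0,-1,-8,0,0,0,0,-1,-15,0,0,0,0,-1,-15,0,0,0])

```text
t: 6.55
tool_pos: [546.5, -213.2, 86.9]
tool_rot: [3.141, -0.002, 3.116]
wrist_force: [0.4, -0.4, -2.7]
opening: 18.8
gripper_force: 45.0
```

Call:
move_arm(commands=[0,0,-3,0,0,0,0,0,-6,0,0,0,0,0,-6,0,0,0])

```text
t: 6.92
tool_pos: [547.1, -213.4, 81.6]
tool_rot: [3.141, -0.0, 3.116]
wrist_force: [-0.2, 0.2, -1.5]
opening: 19.2
gripper_force: 45.0
```

Call:
move_arm(commands=[0,0,-2,0,0,0,0,0,-4,0,0,0,0,0,-4,0,0,0])

```text
t: 7.3
tool_pos: [547.5, -214.2, 78.1]
tool_rot: [-3.141, 0.001, 3.115]
wrist_force: [-0.3, -1.5, -0.3]
opening: 18.9
gripper_force: 45.0
```

Call:
move_arm(commands=[0,0,-1.5,0,0,0,0,0,-3,0,0,0,0,0,-3,0,0,0])

```text
t: 7.68
tool_pos: [547.7, -215.1, 75.3]
tool_rot: [-3.14, 0.001, 3.115]
wrist_force: [-1.0, -5.2, 3.5]
opening: 18.7
gripper_force: 45.0
```

Call:
move_arm(commands=[0,0,-1.5,0,0,0,0,0,-3,0,0,0,0,0,-3,0,0,0])

```text
t: 8.05
tool_pos: [547.7, -215.5, 72.1]
tool_rot: [-3.139, 0.001, 3.115]
wrist_force: [0.8, -6.1, 1.5]
opening: 19.2
gripper_force: 45.0
```

Call:
move_arm(commands=[0,0,-1.5,0,0,0,0,0,-3,0,0,0,0,0,-3,0,0,0])

```text
t: 8.43
tool_pos: [547.6, -215.1, 69.1]
tool_rot: [-3.14, 0.001, 3.115]
wrist_force: [0.0, -5.3, 1.6]
opening: 18.7
gripper_force: 45.0
```

Call:
move_arm(commands=[0,0,-1.5,0,0,0,0,0,-3,0,0,0,0,0,-3,0,0,0])

```text
t: 8.8
tool_pos: [547.6, -213.9, 65.7]
tool_rot: [-3.141, 0.001, 3.115]
wrist_force: [0.8, -5.3, 0.7]
opening: 18.8
gripper_force: 45.0
```

Call:
move_arm(commands=[0,0,-1.5,0,0,0,0,0,-3,0,0,0,0,0,-3,0,0,0])

```text
t: 9.18
tool_pos: [546.9, -212.5, 62.4]
tool_rot: [3.14, -0.001, 3.117]
wrist_force: [1.8, -1.6, -0.6]
opening: 19.1
gripper_force: 45.0
```

Call:
move_arm(commands=[0,0,-1,0,0,0,0,0,-1.5,0,0,0,0,0,-1.5,0,0,0,0,0,-1.5,0,0,0])

```text
t: 9.68
tool_pos: [546.9, -212.6, 62.0]
tool_rot: [3.141, -0.001, 3.116]
wrist_force: [-1.2, -0.5, 7.0]
opening: 19.0
gripper_force: 45.0
```

Run:
```python
from h import *
import pickle
s=read_state();print(s["tool_pos"],s["tool_rot"],s["wrist_force"],s["ft_torque"])
g=get_image("top");p=g["pixels"][:,:,::-1];h=get_image("side");r=h["pixels"][:,:,::-1]
pickle.dump((g,h),open("s2.pkl","wb"))
a=cv2.resize(p[120:245,310:370],None,fx=4.8,fy=4.8,interpolation=cv2.INTER_CUBIC)
b=cv2.resize(r[190:280,200:300],None,fx=5,fy=5,interpolation=cv2.INTER_CUBIC)
c=np.zeros((600,288+500,3),np.uint8);c[:,:288]=a;c[:450,288:]=b
cv2.imwrite("pics/s2.png",c)
```

```text
[ 546.92715426 -212.58807242   62.0404217 ] [ 3.14078963e+00 -7.88328385e-04  3.11628000e+00] [-1.20309555 -0.48048932  7.03642579] [0.00411041 0.36968608 0.1072141 ]
```

View pics/s2.png

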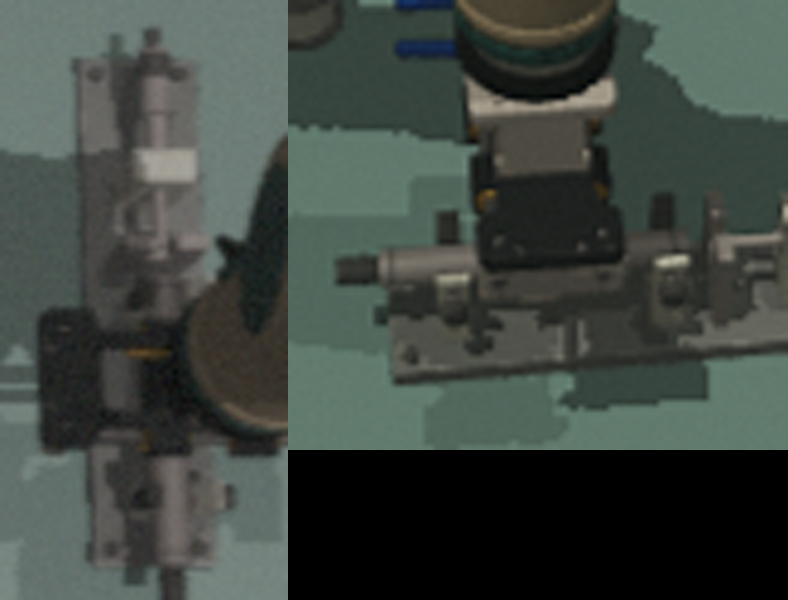

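Seated: the body lies below the jaw tops in both clips (rear end (382,266), front end (690,245)). It bears on the vees with about 7 N and the gap to the stop plate shows at (705,245). I'll ease the downforce and then slide.

Call:
move_arm(commands=[0,0,0.7,0,0,0,2,0,0.7,0,0,0,4,0,0.7,0,0,0,6,0,0.7,0,0,0,6,0,0.7,0,0,0])

```text
t: 10.4
tool_pos: [553.8, -213.3, 61.9]
tool_rot: [3.141, 0.001, 3.116]
wrist_force: [-2.2, -0.1, 0.3]
opening: 18.7
gripper_force: 45.0
```

Call:
move_arm(commands=[0.7,0,0,0,0,0,1.4,0,0,0,0,0,2,0,0,0,0,0,2,0,0,0,0,0])

```text
t: 10.9
tool_pos: [555.8, -213.5, 62.0]
tool_rot: [-3.142, 0.001, 3.116]
wrist_force: [-0.6, -0.5, -1.8]
opening: 18.9
gripper_force: 45.0
```

Call:
move_arm(commands=[0.4,0,0,0,0,0,0.8,0,0,0,0,0,1.2,0,0,0,0,0,1.2,0,0,0,0,0])

```text
t: 11.4
tool_pos: [556.6, -213.5, 62.1]
tool_rot: [-3.142, 0.0, 3.116]
wrist_force: [-0.9, -0.2, -1.4]
opening: 18.9
gripper_force: 45.0
```

Call:
move_arm(commands=[0.3,0,0,0,0,0,0.6,0,0,0,0,0,0.8,0,0,0,0,0,0.8,0,0,0,0,0])

```text
t: 11.9
tool_pos: [557.3, -213.5, 62.1]
tool_rot: [-3.142, -0.0, 3.116]
wrist_force: [-0.4, 0.2, -0.3]
opening: 18.8
gripper_force: 45.0
```

Call:
move_arm(commands=[0.3,0,0,0,0,0,0.6,0,0,0,0,0,0.8,0,0,0,0,0,0.8,0,0,0,0,0])

```text
t: 12.4
tool_pos: [558.1, -213.5, 62.1]
tool_rot: [3.142, 0.0, 3.116]
wrist_force: [-1.3, -0.5, -0.4]
opening: 19.0
gripper_force: 45.0
```

Call:
move_arm(commands=[0.3,0,0,0,0,0,0.6,0,0,0,0,0,0.8,0,0,0,0,0,0.8,0,0,0,0,0])

```text
t: 12.9
tool_pos: [558.9, -213.5, 62.1]
tool_rot: [3.142, -0.0, 3.116]
wrist_force: [-1.3, -0.7, -0.4]
opening: 18.9
gripper_force: 45.0
```

Call:
move_arm(commands=[0.3,0,0,0,0,0,0.6,0,0,0,0,0,0.8,0,0,0,0,0,0.8,0,0,0,0,0])

```text
t: 13.4
tool_pos: [559.7, -213.4, 62.1]
tool_rot: [3.142, 0.0, 3.116]
wrist_force: [-0.9, -0.7, -0.7]
opening: 18.9
gripper_force: 45.0
```

Call:
move_arm(commands=[0.3,0,0,0,0,0,0.6,0,0,0,0,0,0.8,0,0,0,0,0,0.8,0,0,0,0,0])

```text
t: 13.9
tool_pos: [559.8, -213.5, 62.1]
tool_rot: [3.142, -0.001, 3.116]
wrist_force: [-4.6, -0.4, 1.6]
opening: 18.6
gripper_force: 45.0
```

Contact at about x = 559.7, roughly 5 N per mm. Raising the push gently.

Call:
move_arm(commands=[0.3,0,0,0,0,0,0.6,0,0,0,0,0,0.6,0,0,0,0,0,0.6,0,0,0,0,0])

```text
t: 14.4
tool_pos: [559.9, -213.5, 62.0]
tool_rot: [3.141, -0.002, 3.115]
wrist_force: [-5.7, -0.1, 3.8]
opening: 18.8
gripper_force: 45.0
```

Call:
move_arm(commands=[0.2,0,0,0,0,0,0.4,0,0,0,0,0,0.4,0,0,0,0,0,0.4,0,0,0,0,0,0.4,0,0,0,0,0])

```text
t: 15.02
tool_pos: [559.9, -213.5, 62.0]
tool_rot: [3.141, -0.003, 3.115]
wrist_force: [-6.2, 0.5, 3.6]
opening: 19.1
gripper_force: 45.0
```

Call:
move_arm(commands=[0.3,0,0,0,0,0,0.6,0,0,0,0,0,0.8,0,0,0,0,0,0.8,0,0,0,0,0,0.8,0,0,0,0,0])

```text
t: 15.65
tool_pos: [559.9, -213.5, 62.0]
tool_rot: [3.141, -0.005, 3.115]
wrist_force: [-7.3, -0.1, 5.3]
opening: 18.8
gripper_force: 45.0
```

Call:
move_arm(commands=[0.2,0,0,0,0,0,0.4,0,0,0,0,0,0.4,0,0,0,0,0,0.4,0,0,0,0,0,0.4,0,0,0,0,0])

```text
t: 16.27
tool_pos: [560.0, -213.5, 62.0]
tool_rot: [3.141, -0.005, 3.115]
wrist_force: [-8.9, 0.2, 6.6]
opening: 18.9
gripper_force: 45.0
```

Call:
move_arm(commands=[0.3,0,0.2,0,0,0,0.6,0,0.4,0,0,0,0.9,0,0.4,0,0,0,0.9,0,0.4,0,0,0,0.9,0,0.4,0,0,0])

```text
t: 16.9
tool_pos: [560.0, -213.5, 62.0]
tool_rot: [3.141, -0.007, 3.115]
wrist_force: [-8.9, -0.1, 5.3]
opening: 19.1
gripper_force: 45.0
```

Call:
move_arm(commands=[0,0,0,0,0,0,0,0,0,0,0,0,0,0,0,0,0,0,0,0,0,0,0,0])

```text
t: 17.4
tool_pos: [560.0, -213.5, 62.0]
tool_rot: [3.141, -0.007, 3.115]
wrist_force: [-8.6, 0.1, 4.3]
opening: 19.0
gripper_force: 45.0
```

Call:
move_arm(commands=[0.3,0,0.1,0,0,0,0.6,0,0.2,0,0,0,1,0,0.3,0,0,0,1,0,0.3,0,0,0,1,0,0.3,0,0,0])

```text
t: 18.02
tool_pos: [560.1, -213.5, 62.0]
tool_rot: [3.141, -0.009, 3.115]
wrist_force: [-10.1, -0.1, 4.8]
opening: 18.9
gripper_force: 45.0
```

Call:
move_arm(commands=[0,0,0,0,0,0,0,0,0,0,0,0,0,0,0,0,0,0,0,0,0,0,0,0])

```text
t: 18.52
tool_pos: [560.0, -213.5, 62.0]
tool_rot: [3.141, -0.009, 3.115]
wrist_force: [-10.6, 0.8, 4.5]
opening: 18.5
gripper_force: 45.0
```

Run:
```python
from h import *
g=snap("side","pics/f.png",(205,190,305,265),7)
for i in range(3):
    get_image("top");print(read_state()["wrist_force"])
```

```text
[-8.8584451   0.3980025   4.29103069]
[-10.25355658   0.45162768   5.02045598]
[-10.87180504  -0.03600729   4.19112379]
```

View pics/f.png

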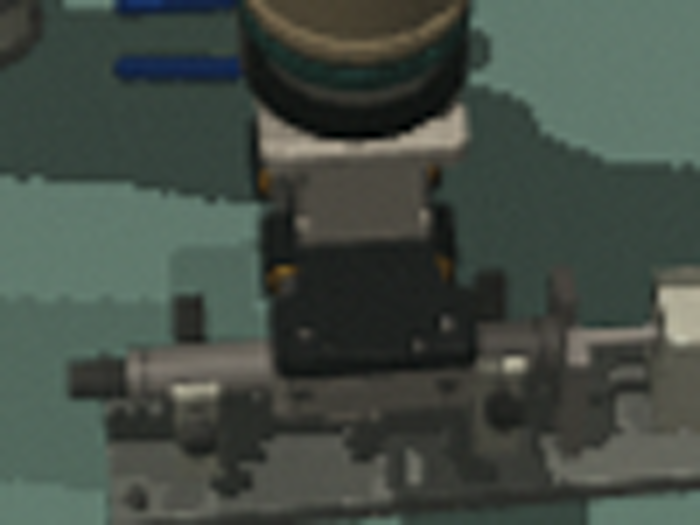

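The front end meets the stop plate at about (555,330), the body sits in both clips, and the wrist force is steady at about 10 N. Handing in.

```bash
python3 -c "
from h import *
print(finish_job())"
```

```text
the job is handed in; nothing more can be done
None
```

I handed the job in with the transducer seated in both clips, its bored end against the stop plate, and the gripper still holding it and pushing at about 10 N at the wrist (friction in the clips takes a little of that); the judge's result was not shown.

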